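# Key and mount a polishing wheel on a tilted spindle

### The job

Fit the brown polishing wheel to the leaning spindle: first drop the square brass key into the slot of the shaft, flat and all the way down, then line up the wheel's keyway with the key and slide the wheel on, disc first, until it sits fully home against the flange. Let go of it, and leave the other two pieces in the rack and the two loose stones where they are.

Things in the scene. Friction and masses are not known exactly. Their poses are not given: they have to be found in the camera images.
- shaft: Bare steel shaft, fixed, 32 mm across, 64 mm long, leaning towards the robot, axis 30 degrees from vertical. Origin on its axis at the face of the dark flange (52 mm across, the wheel ends against it), 115 mm above the bench. z: along the axis to the free end; x: square to it, out through the slot (away from the robot and up). The last 10 mm taper to 26 mm. Nothing stands over it.
- slot (a point): Middle of the slot's mouth at the shaft's free end, at x = 9, z = 64 mm in the shaft's frame. The slot runs along the axis, open at this end, 11.5 mm wide (flaring to 16 over the last 10 mm), flat floor 9 mm from the axis (falling to 6.5 at the mouth), lower end 6 mm above the flange. It faces upward, so a key let in at this end slides down by itself when let go, and its weight keeps it on the slot's floor and lower end.
- stand: Fixed stand of the shaft. Origin on the bench under the shaft's origin. Dark base plate 12 mm thick, 130 mm wide, from 60 mm before to 110 mm behind the origin, and a green round housing 64 mm across behind the flange. x points the way opposite to the shaft's lean.
- key: Square brass-yellow key, 10 x 10 x 40 mm, 32 g, standing loosely upright in one of the rack's sockets; 26 mm of it shows. Origin at the centre of its lower end (8 mm above the bench), z along it, x and y square to its sides. Either end and any side may go in the slot. Seated, it stands 3 mm proud of the shaft, its upper end 46 mm from the flange, 18 mm short of the shaft's end.
- key_mid (a point): Middle of the brass key, 20 mm from both ends. Seated, it lies at about x = 14, y = 0, z = 26 mm in the shaft's frame.
- wheel: Polishing wheel of about 0.4 kg, loose, lying on the bench: a brown disc 120 mm across and 14 mm thick, with a round steel boss 54 mm across standing 26 mm above it (40 mm in all). Origin at the centre of the disc's underside, z out through the boss, x towards the keyway. Its bore is 34.4 mm across, right through. Mounted, its frame coincides with the shaft's frame.
- keyway (a point): Outer edge of the wheel's keyway at the boss's top, 22 mm from the axis. The keyway is 13 mm wide and runs right through with the bore; both are flared by about 2 mm at the disc's underside. A white stroke on the disc marks the keyway's side.
- keyrack: Wooden block 150 x 44 x 22 mm, fixed to the bench, origin at the centre of its underside, x along its length. Three square sockets of 11.5 mm, 14 mm deep, on its middle line at x = -50, 0 and 50 mm; which piece stands in which varies.
- pin: Round bright steel pin, 10 mm across, 40 mm long, standing in the rack; not wanted. Origin at its lower end.
- longkey: Dark steel key, 10 x 10 x 52 mm, standing in the rack; not wanted. Origin at its lower end.
- stone1: Grey polished stone, 40 mm across, 10 mm high, on the bench; leave alone. Origin under its centre.
- stone2: Brownish polished stone, 40 mm across, 10 mm high, on the bench; leave alone. Origin under its centre.

How it is judged:
On the way:
1. the brass key lies in the shaft's slot, fully down, with the wheel still off the shaft (x of key_mid in the frame of shaft between 0.011 and 0.0157 m and y of key_mid in the frame of shaft between -0.003 and 0.003 m and z of key_mid in the frame of shaft between 0.022 and 0.03 m and angle between the z axis of key and the z axis of shaft, either way round below 0.15 rad and distance between wheel and shaft above 0.09 m), for 0.2 s.
At the end, for the whole second after the job is handed in: The brass key lies fully down in the slot (flat on its floor within 1.7 mm, within 3 mm sideways, 4 mm along, 0.15 rad) and the wheel is on the shaft, disc against the flange (within 3.5 mm along, 4 mm across, 0.09 rad of square, keyway within 0.2 rad of the slot); both at rest (x of key_mid in the frame of shaft between 0.011 and 0.0157 m and y of key_mid in the frame of shaft between -0.003 and 0.003 m and z of key_mid in the frame of shaft between 0.022 and 0.03 m and angle between the z axis of key and the z axis of shaft, either way round below 0.15 rad and x of wheel in the frame of shaft between -0.004 and 0.004 m and y of wheel in the frame of shaft between -0.004 and 0.004 m and z of wheel in the frame of shaft between -0.003 and 0.0035 m and angle between the x axis of wheel and the x axis of shaft, either way round below 0.2 rad and angle between the z axis of wheel and the z axis of shaft, either way round below 0.09 rad and linear speed of each of key, wheel below 0.02 m/s); the robot touches nothing.
It fails at once if the round pin or the dark key in the rack is moved by more than 20 mm (distance of any of pin, longkey from where it was at the start of the episode above 0.02 m).
It fails at once if a stone is moved by more than 40 mm (distance of any of stone1, stone2 from where it was at the start of the episode above 0.04 m).
It also fails if it takes over 69 s, if anything falls off the work surface, if the arm or the gripper's body presses on something with over 40 N, if the wrist force passes 120 N, or if a joint passes its speed limit or range.

### The arm

A 6-joint arm with a two-finger parallel gripper is mounted at the origin on the work surface. World frame = base frame: x ahead of the robot, y to its left, z up, the work surface at z = 0. Lengths are in m, angles in rad, forces in N, time in s.
With the tool pointing down it reaches from about 0.275 to 0.825 m from the base axis. Payload 4.9 kg.
Tool frame: the origin (TCP) lies midway between the tips of the shut fingers; the grasp point (between the pads) lies 19 mm behind it; z points along the fingers, y is the line along which they close (so a half turn about z gives the same grasp; the last joint's range is limited). The gripper opens to 85 mm and grips with 20 to 120 N. Pads are 22 mm wide; open, the fingers measure 114 mm over their backs; the gripper's body (76 mm by 85 mm) begins 54 mm behind the grasp point. The pads swing forward as they close: fully open they stand 13 mm farther back than shut.
Start: joints at [-1.398, 0.326, -0.193, 1.052, 0, 1.437], TCP at [0.166, -0.524, 0.231] pointing down, gripper open.
Joint ranges: [-2.65, 2.65], [-0.97, 1.79], [-1.3, 1.35], [-1.93, 2.1], [-1.47, 1.37], [-3.14, 3.14]. Speed limits (rad/s): [2.57, 2.57, 3.14, 3.14, 3.14, 3.14].

### API

Orientations are given as a 3x3 rotation matrix whose columns are the frame's x, y, z axes.
In Python, from rig import r gives the robot as it stands.
- The arm moves only by the shell command python3 -m inch 'ROWS' [OPENING] [FORCE]. ROWS is JSON, one flat list of numbers, 4 for each row, row after row: the shift along the tool's x, y, z in cm, then the turn about the tool's z in rad. A call has 1 to 20 rows; each row shifts and turns the commanded pose from where the row before left it, along the tool's axes as they then stand; what a row does not reach is not made up. A row lasts 1/12 s, in which the tool goes at most 41.7 mm and 7.16 degrees, less where a joint would pass 70% of its speed; a pose out of reach is approached as far as the arm can. A call with a gripper value outside its range is refused whole. OPENING is the finger opening in cm, from 0 to 8.54, set as the call begins (- or left out, the last holds). The fingers move at their own pace and stop on an object; FORCE is the grip in N (left out, the last holds). Time passes only in rows, so rows that do not move let the fingers close. It gives the time, the measured TCP pose, the force, the opening and the grip force at its end, in the units of the state.
- r.state(): the state, without advancing time (a new reading comes with each control period).
- r.grab_frame(name): name is "scene" or "top"; returns the picture (420x560x3 uint8, red, green, blue); there is no depth.
- r.get_calibration(name): a dict with "intrinsics" (3x3 intrinsics, pixels), "dist" ([k1, k2, p1, p2, k3] as OpenCV has them; the pictures are not rectified), "extrinsics" (4x4, takes a point from camera to world coordinates). Camera axes: x right, y down, z forward; pixel columns grow to the right and rows downward; lengths in m; the calibration is good to about 2 mm. A picture is of the moment at which its call begins. get_calibration takes no time and is no camera call.
- r.sign_off(): hands the job in; it is judged then, once.
The state is a dict: "t": time; "joint_pos": joint angles; "qvel": joint speeds; "joint_torque": joint torques, N m; "ee_pos": TCP position; "tool_rot": TCP orientation; "wrist_force": force on the tool from outside, world axes, zero at the start; "wrist_torque": the same for the moment, N m; "width": finger opening in m; "grasp_force": force on a finger pad.
Only numpy, scipy, OpenCV 4.12 (cv2) and the standard library are available. Lean on these libraries where they do the work, as an engineer would, in place of code of your own. Each camera call takes 0.05 s, during which the arm holds its last target. There are 200 camera calls.

## Working session

There is one attempt and no reset: what is moved stays moved. The work goes in short steps, Python scripts to look and compute and a shell command to move; the robot and the scene stay as the last step left them, time stands still between calls to the robot, and variables do not carry over. Pictures are saved under pics/ and viewed, at most 14 in all, crops included, and the job is handed in when it is done.

```bash
ls; mkdir -p pics; python3 - <<'E'
from rig import r
import cv2,numpy as np
np.set_printoptions(precision=4,suppress=True)
for n in("scene","top"):
    f=r.grab_frame(n); cv2.imwrite(f"pics/{n}0.png",f[:,:,::-1]); c=r.get_calibration(n)
    cv2.imwrite(f"pics/{n}0b.png",cv2.resize(f[:,:,::-1],(784,588),interpolation=cv2.INTER_CUBIC))
    print(n,c)
print(r.state())
E
```

```text
pics
scene {'intrinsics': array([[434.7641,   0.    , 277.6556],
       [  0.    , 434.7641, 213.3208],
       [  0.    ,   0.    ,   1.    ]]), 'dist': array([-0.1319,  0.    ,  0.    ,  0.    ,  0.    ]), 'extrinsics': array([[ 0.8003,  0.5098, -0.3156,  0.8933],
       [ 0.5996, -0.6804,  0.4213, -0.4906],
       [ 0.    , -0.5264, -0.8503,  1.1154],
       [ 0.    ,  0.    ,  0.    ,  1.    ]])}
top {'intrinsics': array([[417.8686,   0.    , 283.8066],
       [  0.    , 417.8686, 210.8641],
       [  0.    ,   0.    ,   1.    ]]), 'dist': array([0.0053, 0.    , 0.    , 0.    , 0.    ]), 'extrinsics': array([[-0.0132, -0.9976,  0.0676,  0.4889],
       [-0.9998,  0.0143,  0.0167,  0.0079],
       [-0.0176, -0.0674, -0.9976,  1.002 ],
       [ 0.    ,  0.    ,  0.    ,  1.    ]])}
{'t': 0.1, 'joint_pos': array([-1.3982,  0.3269, -0.1935,  1.052 ,  0.    ,  1.4366]), 'qvel': array([ 0.0011,  0.0002,  0.0028, -0.0008, -0.0002, -0.0001]), 'joint_torque': array([  0.0007, -44.424 ,  26.3038,   0.0079,  -0.0001,   0.    ]), 'ee_pos': array([ 0.166 , -0.5238,  0.2306]), 'tool_rot': array([[ 0.9533,  0.302 , -0.0003],
       [ 0.302 , -0.9533,  0.0016],
       [ 0.0002, -0.0016, -1.    ]]), 'wrist_force': array([-1.1515,  0.1904, -0.7825]), 'wrist_torque': array([-0.0219, -0.0375, -0.0188]), 'grasp_force': 0.0, 'width': 0.08554528394922954}
```

View pics/top0b.png

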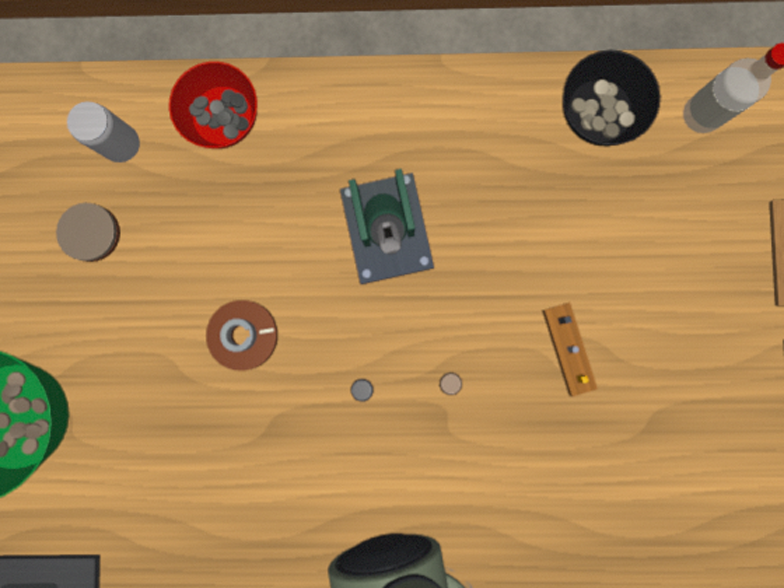

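View pics/scene0b.png

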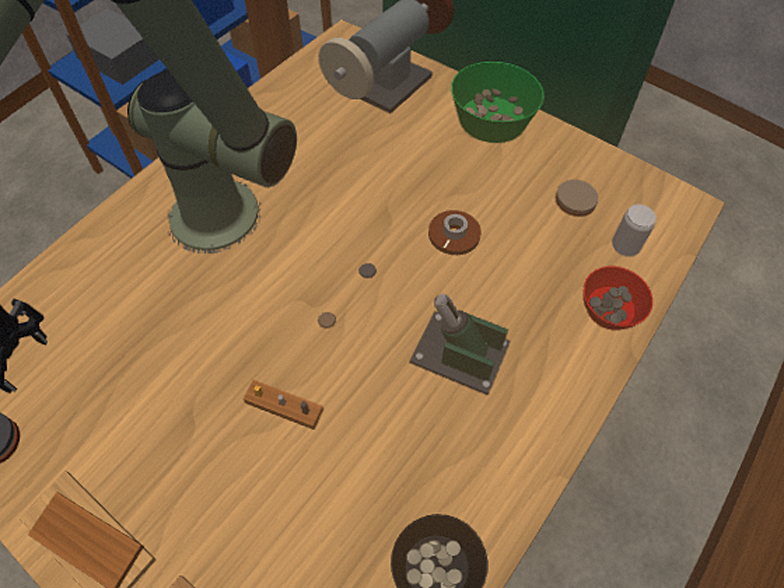

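```bash
cat > h.py <<'E'
from rig import r
import cv2,numpy as np
from scipy.optimize import least_squares
np.set_printoptions(precision=4,suppress=True)
C={n:r.get_calibration(n) for n in("scene","top")}
def proj(n,P):
    c=C[n];T=np.linalg.inv(c["extrinsics"])
    return cv2.projectPoints(np.atleast_2d(P).astype(float),cv2.Rodrigues(T[:3,:3])[0],T[:3,3],c["intrinsics"],c["dist"])[0][:,0]
def ray(n,uv,z):
    c=C[n];u=cv2.undistortPoints(np.array([[uv]],float),c["intrinsics"],c["dist"])[0,0]
    d=c["extrinsics"][:3,:3]@[u[0],u[1],1];o=c["extrinsics"][:3,3]
    return o+d*(z-o[2])/d[2]
def tile(im,x0,y0,w,h,s,step=5):
    t=cv2.resize(im[y0:y0+h,x0:x0+w,::-1],(w*s,h*s),interpolation=cv2.INTER_CUBIC)
    for k in range(0,w,step*2): cv2.line(t,(k*s,0),(k*s,6),(255,255,255),1);cv2.putText(t,str(x0+k),(k*s+1,15),0,.35,(255,255,255),1)
    for k in range(0,h,step*2): cv2.line(t,(0,k*s),(6,k*s),(255,255,255),1);cv2.putText(t,str(y0+k),(8,k*s+8),0,.35,(255,255,255),1)
    return t
E
python3 - <<'E'
from h import *
t=cv2.imread("pics/top0.png")[:,:,::-1];s=cv2.imread("pics/scene0.png")[:,:,::-1]
a=np.vstack([np.hstack([tile(t,380,215,50,70,8)[:600//2*1+0] if 0 else tile(t,365,215,80,60,5)[:300],tile(t,235,130,80,60,5)]),np.hstack([tile(t,135,210,80,60,5),tile(t,250,145,57,43,7)[:300,:399] if 0 else tile(t,235,150,80,60,5)])])
cv2.imwrite("pics/m1.png",a)
b=np.vstack([np.hstack([tile(s,165,260,80,60,5),tile(s,290,220,80,60,5)]),np.hstack([tile(s,290,140,80,60,5),tile(s,300,205,50,37,8)[:300,:400] if 0 else tile(s,290,200,80,60,5)])])
cv2.imwrite("pics/m2.png",b)
E
```

```text
(no output)
```

View pics/m1.png

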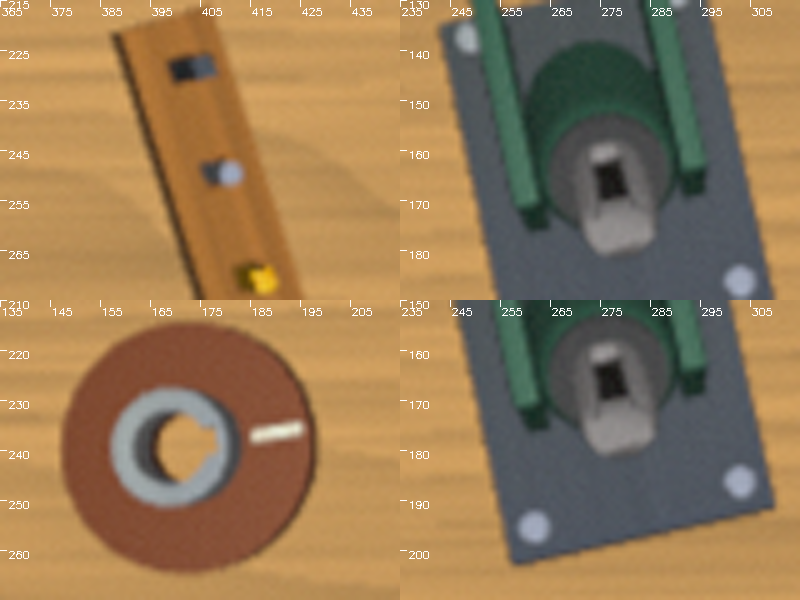

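View pics/m2.png

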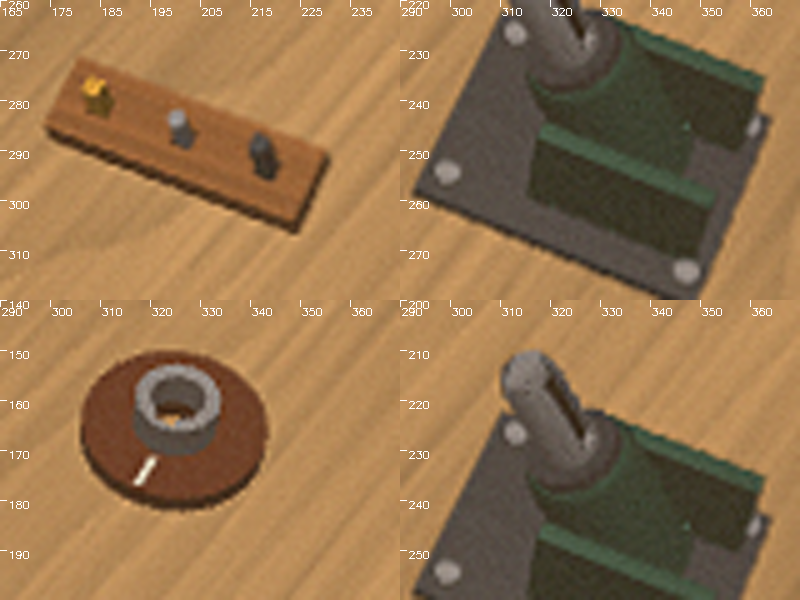

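```bash
cat > m.py <<'E'
from h import *
Rz=lambda a:np.array([[np.cos(a),-np.sin(a),0],[np.sin(a),np.cos(a),0],[0,0,1]])
# stand corners (local) -> pixel
L=np.array([[-.06,.065,.012],[-.06,-.065,.012],[.11,.065,.012],[.11,-.065,.012]])
ob=[("top",0,257.4,202.6),("top",1,310,191.6),("top",2,242.9,134.3),("top",3,295,123.6)]
def res(p):return np.ravel([proj(n,Rz(p[2])@L[i]+[p[0],p[1],0])[0]-[u,v] for n,i,u,v in ob])
s=least_squares(res,[.6,0,0]);print("stand",s.x,"res",s.fun)
for n,uv in(("scene",(293,258)),("scene",(348.6,279)),("scene",(363.6,244.5))):print(n,ray(n,uv,.012)[:2])
for i in range(4):print((Rz(s.x[2])@L[i]+[s.x[0],s.x[1],0])[:2],proj("scene",Rz(s.x[2])@L[i]+[s.x[0],s.x[1],0]))
A=Rz(s.x[2])@np.array([[.866025,0,-.5],[0,1,0],[.5,0,.866025]])
o=np.array([s.x[0],s.x[1],.115])
for nm,p in(("tip",[0,0,.064]),("slot",[.009,0,.064]),("tipR",[-.013,0,.064])):
    P=A@p+o;print(nm,P,proj("top",P),proj("scene",P))
print("key",ray("top",(417.8,271),.048),ray("scene",(184.2,276.8),.048))
t=cv2.imread("pics/top0.png");sc=cv2.imread("pics/scene0.png")
def cen(im,m,roi):
    x,y,w,h=roi;k=m(im[y:y+h,x:x+w].astype(int));q=np.argwhere(k);return q[:,::-1].mean(0)+[x,y],len(q),k
y=lambda a:(a[...,2]>190)&(a[...,1]>140)&(a[...,0]<60)
c=cen(t,y,(405,260,25,25));print("yellow",c[:2],ray("top",c[0],.048))
c=cen(sc,y,(175,268,25,20));print("yellow",c[:2],ray("scene",c[0],.048))
w=lambda a:(a.min(-1)>175)
for n,im,roi in(("top",t,(182,228,18,15)),("scene",sc,(312,165,15,15))):
    c=cen(im,w,roi);print("stroke",c[:2],ray(n,c[0],.014))
for n,im,roi in(("top",t,(140,205,70,70)),("scene",sc,(300,145,50,65))):
    x0,y0,ww,hh=roi;a=im[y0:y0+hh,x0:x0+ww].astype(int)
    k=((a[...,2]-a[...,0]<75)&(a[...,2]<150)).astype(np.uint8)
    cn=max(cv2.findContours(k,cv2.RETR_EXTERNAL,cv2.CHAIN_APPROX_NONE)[0],key=cv2.contourArea)
    e=cv2.fitEllipse(cn);print("disc",e);print(ray(n,(e[0][0]+x0,e[0][1]+y0),.014 if n=="top" else .007))
print("boss",ray("top",(169.3,239.6),.04),ray("scene",(325.4,160),.04))
E
python3 m.py
```

```text
stand [0.647  0.0361 0.1958] res [-0.4664  0.4731  0.3557  0.1    -0.2954 -0.0112  0.4033 -0.5818]
scene [ 0.6069 -0.0362]
scene [0.7669 0.0031]
scene [0.7447 0.1199]
[0.5755 0.0882] [[309.0362 221.759 ]]
[ 0.6008 -0.0393] [[290.6007 257.6261]]
[0.7423 0.1212] [[363.1262 243.7071]]
[ 0.7675 -0.0063] [[346.9635 281.6814]]
tip [0.6156 0.0299 0.1704] [[279.3251 175.9406]] [[312.7721 213.9644]]
slot [0.6233 0.0314 0.1749] [[278.4548 171.8151]] [[315.7078 214.1632]]
tipR [0.6046 0.0277 0.1639] [[280.5678 181.8315]] [[308.5813 213.6806]]
key [ 0.4135 -0.2762  0.048 ] [ 0.417  -0.2709  0.048 ]
yellow (array([417.4118, 270.8824]), 17) [ 0.4137 -0.2754  0.048 ]
yellow (array([183.2857, 276.5714]), 7) [ 0.4146 -0.2719  0.048 ]
stroke (array([190.1429, 235.7143]), 14) [0.5    0.2471 0.014 ]
stroke (array([318.4, 174. ]), 5) [0.5    0.2495 0.014 ]
disc ((29.7746524810791, 34.027000427246094), (24.747875213623047, 27.8687801361084), 84.14805603027344)
[0.4929 0.2955 0.014 ]
disc ((24.07469367980957, 21.56419563293457), (29.409420013427734, 37.380889892578125), 98.83610534667969)
[0.4954 0.2901 0.007 ]
boss [0.4914 0.2891 0.04  ] [0.4961 0.2913 0.04  ]
```

```bash
python3 -m inch '[3.45,-1.82,0,0, 3.45,-1.82,0,0, 3.45,-1.82,0,0, 3.45,-1.82,0,0, 3.45,-1.82,0,0, 3.45,-1.82,0,0, 3.45,-1.82,0,0, 3.45,-1.82,0,0, 3.5,-1.8,0,0, 0,0,3.5,0, 0,0,3.5,0, 0,0,3.0,0, 0,0,2,0, 0,0,0,0, 0,0,0,0]' 3.0 40
cat >> h.py <<'E'
def go(x,y,z,yaw=None):
    s=r.state();R=s["tool_rot"];d=R.T@(np.array([x,y,z])-s["ee_pos"])*100
    c=np.arctan2(R[1,0],R[0,0]);print("tool cm",d,"yaw now",c,"turn",None if yaw is None else -((yaw-c+np.pi)%(2*np.pi)-np.pi),"q",s["joint_pos"],"ee",s["ee_pos"])
E
python3 - <<'E'
from h import *
t=r.grab_frame("top");s=r.grab_frame("scene")
e=r.state();P=e["ee_pos"];print(proj("top",P),proj("scene",P)); go(.414,-.274,.06,.3)
cv2.imwrite("pics/m3.png",np.hstack([tile(t,375,230,66,75,6),tile(s,150,235,66,75,6)]))
E
```

```text
t: 1.35
ee_pos: [0.4124, -0.2736, 0.1105]
tool_rot: [[0.953, 0.302, -0.002], [0.302, -0.953, 0.002], [-0.002, -0.003, -1.0]]
wrist_force: [0.1, -0.4, 0.5]
width: 0.03
grasp_force: 0.0
[[426.617 273.141]] [[177.4658 267.1763]]
tool cm [ 0.042  -0.1207  5.254 ] yaw now 0.3065908318266924 turn 0.0065908318266925114 q [-0.7354  0.347  -0.4997  0.7223  0.      2.0996] ee [ 0.4139 -0.2752  0.1125]
```

View pics/m3.png

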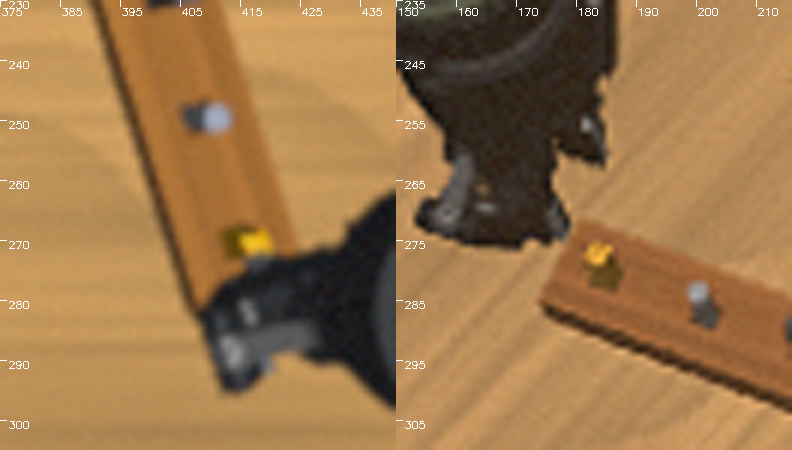

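```bash
python3 - <<'E'
from h import *
e=r.state();P=e["ee_pos"];R=e["tool_rot"];print(P)
for l in([0,.015,0],[0,-.015,0],[0,.03,0],[0,-.03,0],[.011,.015,0],[-.011,-.015,0],[0,.045,-.06],[0,-.045,-.06],[0,0,-.073],[.04,.04,-.073],[-.04,-.04,-.073]):
    print(l,proj("top",R@l+P)[0],proj("scene",R@l+P)[0])
E
```

```text
[ 0.4139 -0.2752  0.1125]
[0, 0.015, 0] [433.4013 270.8904] [174.8977 272.2644]
[0, -0.015, 0] [419.8331 275.3918] [180.0079 262.1469]
[0, 0.03, 0] [440.1861 268.6399] [172.3035 277.4114]
[0, -0.03, 0] [413.0496 277.6428] [182.5238 257.1757]
[0.011, 0.015, 0] [431.6217 265.8781] [178.7889 273.6188]
[-0.011, -0.015, 0] [421.604  280.4172] [176.1706 260.8363]
[0, 0.045, -0.06] [458.3599 268.4329] [164.2818 272.7555]
[0, -0.045, -0.06] [414.6672 282.9259] [180.5854 241.2995]
[0, 0, -0.073] [438.8491 276.2781] [171.4429 254.3363]
[0.04, 0.04, -0.073] [451.4558 249.9115] [179.1474 273.952 ]
[-0.04, -0.04, -0.073] [426.1607 302.8358] [164.1923 235.6927]
```

```bash
python3 -m inch '[0,0,2.5,0, 0,0,2.5,0, 0,0,2,0, 0,-0.05,1.0,0, 0,0,0,0, 0,0,0,0]' 3.0 40; python3 - <<'E'
from h import *
go(.4145,-.274,.032,.3)
E
```

```text
t: 1.95
ee_pos: [0.4136, -0.2745, 0.0322]
tool_rot: [[0.953, 0.302, 0.001], [0.302, -0.953, -0.001], [0.001, 0.001, -1.0]]
wrist_force: [0.5, -0.4, 1.0]
width: 0.0301
grasp_force: 0.0
tool cm [ 0.104  -0.0247  0.025 ] yaw now 0.30666630199404404 turn 0.006666301994044055 q [-0.7349  0.4633 -0.5796  0.5269  0.      2.1001] ee [ 0.4136 -0.2745  0.0322]
```

```bash
python3 -m inch '[0,0,0,0, 0,0,0,0, 0,0,0,0, 0,0,0,0, 0,0,0,0, 0,0,0,0]' 0.4 40; python3 -m inch '[0,0,-1,0, 0,0,-2,0, 0,0,-3,0, 0,0,-4,0, 0,0,-4,0, 0,0,-4,0, 0,0,-2,0, 0,0,0,0,0,0,0,0]'; python3 - <<'E'
from h import *
A=np.array([[np.cos(.1958)*.866,0,-np.cos(.1958)*.5]])
go(.63,.033,.23,.196)
E
```

```text
t: 2.45
ee_pos: [0.4142, -0.275, 0.0328]
tool_rot: [[0.953, 0.302, 0.002], [0.302, -0.953, -0.002], [0.002, 0.003, -1.0]]
wrist_force: [-0.1, 0.3, 7.3]
width: 0.0088
grasp_force: 41.2
t: 3.2
ee_pos: [0.4136, -0.2744, 0.2332]
tool_rot: [[0.953, 0.302, 0.003], [0.302, -0.953, -0.002], [0.002, 0.003, -1.0]]
wrist_force: [-0.1, -0.5, -0.5]
width: 0.0088
grasp_force: 40.4
tool cm [ 29.916  -22.769    0.3059] yaw now 0.306885045298771 turn 0.11088504529877108 q [-0.7346  0.223  -0.3287  1.0155  0.      2.1001] ee [ 0.4136 -0.2744  0.2332]
```

```bash
python3 -m inch '[1.5,-1.14,0,0, 2.99,-2.28,0,0, 2.99,-2.28,0,0, 2.99,-2.28,0,0, 2.99,-2.28,0,0, 2.99,-2.28,0,0, 2.99,-2.28,0,0, 2.99,-2.28,0,0, 2.99,-2.28,0,0, 2.99,-2.28,0,0, 1.5,-1.14,0.5,0.111, 0,0,0,0,0,0,0,0]'; python3 - <<'E'
from h import *
t=r.grab_frame("top");s=r.grab_frame("scene")
go(.628,.0325,.225,.196)
e=r.state();P=e["ee_pos"];R=e["tool_rot"]
for l in([0,0,.0245],[0,0,0]):print(proj("top",R@l+P)[0],proj("scene",R@l+P)[0])
cv2.imwrite("pics/m4.png",np.hstack([tile(t,245,140,66,75,6),tile(s,285,170,66,75,6)]))
E
```

```text
t: 4.28
ee_pos: [0.628, 0.0347, 0.2238]
tool_rot: [[0.98, 0.198, -0.005], [0.198, -0.98, -0.0], [-0.005, -0.001, -1.0]]
wrist_force: [-0.4, 0.5, 0.6]
width: 0.0087
grasp_force: 40.4
tool cm [-0.0133  0.0609  0.009 ] yaw now 0.19635363594277247 turn 0.00035363594277226795 q [-0.0644  0.4801  0.0258  1.1194 -0.0004  2.8808] ee [0.628  0.0331 0.2251]
[277.1262 167.3021] [318.4181 209.2442]
[276.6849 165.0286] [319.2401 203.9016]
```

View pics/m4.png

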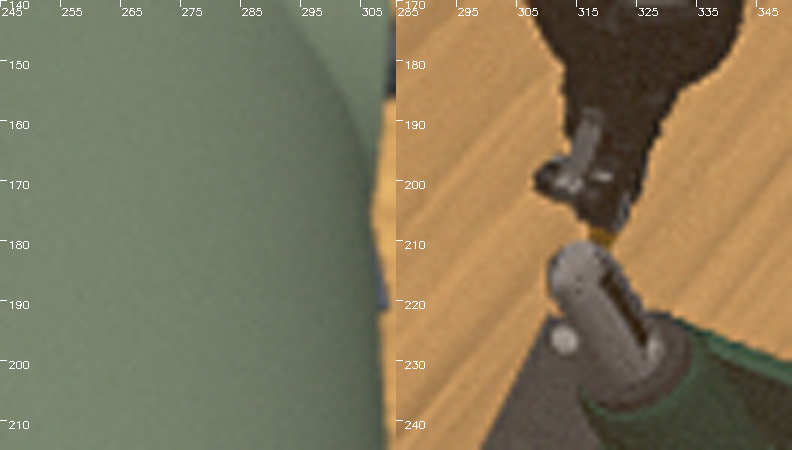

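```bash
cat > ov.py <<'E'
from h import *
import sys
s=cv2.imread("pics/scene0.png")[:,:,::-1];t=cv2.imread("pics/top0.png")[:,:,::-1]
def fr(x,y,a):
    c,s_=np.cos(a),np.sin(a);Z=np.array([[c,-s_,0],[s_,c,0],[0,0,1]])
    return Z@np.array([[.866025,0,-.5],[0,1,0],[.5,0,.866025]]),np.array([x,y,.115]),Z
def draw(im,n,x0,y0,w,h,sc,x,y,a,b):
    T=tile(im,x0,y0,w,h,sc);A,o,Z=fr(x,y,a)
    def pl(P,col):
        q=proj(n,P)+b;q=((q-[x0,y0]+.5)*sc).astype(np.int32);cv2.polylines(T,[q],False,col,1,cv2.LINE_AA)
    th=np.linspace(0,2*np.pi,60);c=lambda R,z:np.c_[R*np.cos(th),R*np.sin(th),0*th+z]@A.T+o
    pl(c(.013,.064),(0,255,255));pl(c(.016,.054),(0,255,0));pl(c(.026,0),(255,255,0))
    k=np.array([[.0117,.008,.064],[.0149,.00575,.054],[.0149,.00575,.006],[.0149,-.00575,.006],[.0149,-.00575,.054],[.0117,-.008,.064]])
    pl(k@A.T+o,(0,0,255))
    pl(np.array([[-.06,.065,.012],[-.06,-.065,.012],[.11,-.065,.012],[.11,.065,.012],[-.06,.065,.012]])@Z.T+[x,y,0],(255,0,255))
    return T
E
python3 - <<'E'
from ov import *
p=(.6475,.0368,.196)
cv2.imwrite("pics/m5.png",np.hstack([draw(s,"scene",295,200,50,75,8,*p,[.9,.8]),draw(t,"top",250,140,50,75,8,*p,[0,0])]))
E
```

```text
(no output)
```

View pics/m5.png

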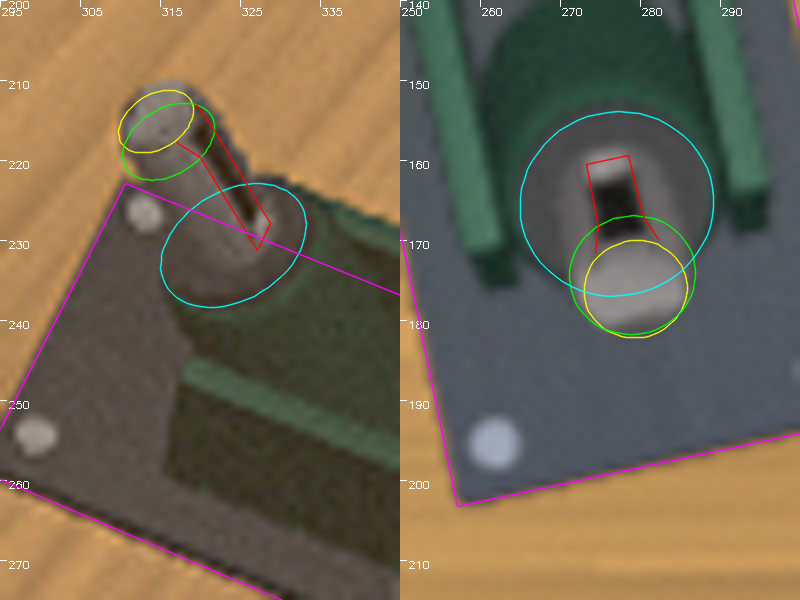

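```bash
python3 -m inch '[0.5,0,0,0, 0,0,1,0, 0,0,1,0, 0,0,0.7,0, 0,0,0.5,0, 0,0,0,0, 0,0,0,0]' - 30; python3 - <<'E'
from h import *
go(.6317,.0338,.1925,.196);print(r.state()["wrist_force"],r.state()["wrist_torque"])
s=r.grab_frame("scene");cv2.imwrite("pics/s5.png",tile(s,290,185,60,60,9))
E
```

```text
t: 4.97
ee_pos: [0.6338, 0.0346, 0.1937]
tool_rot: [[0.981, 0.194, -0.001], [0.194, -0.981, 0.0], [-0.001, -0.0, -1.0]]
wrist_force: [-0.0, 0.1, 0.2]
width: 0.0086
grasp_force: 40.4
tool cm [-0.217   0.0355  0.1166] yaw now 0.19566739479867606 turn -0.00033260520132394333 q [-0.0617  0.5089 -0.0088  1.0543 -0.0001  2.8842] ee [0.6338 0.0346 0.1937]
[-0.0128  0.0677  0.1525] [ 0.0232 -0.0258  0.0126]
```

```bash
python3 -m inch '[-0.2,0,0.1,0, -0.2,0,0.1,0, -0.2,0,0,0, 0,0,0,0]'; python3 -m inch '[-0.2,0,0.0,0, -0.2,0,0,0, 0,0,0,0]';python3 -m inch '[-0.2,0,0.05,0, -0.2,0,0.05,0, 0,0,0,0]'
```

```text
t: 5.35
ee_pos: [0.63, 0.0337, 0.1936]
tool_rot: [[0.981, 0.195, 0.005], [0.195, -0.981, 0.001], [0.005, 0.0, -1.0]]
wrist_force: [4.4, 1.1, 1.3]
width: 0.0085
grasp_force: 40.5
t: 5.6
ee_pos: [0.6279, 0.0332, 0.1943]
tool_rot: [[0.981, 0.195, 0.008], [0.195, -0.981, 0.001], [0.008, 0.0, -1.0]]
wrist_force: [7.4, 1.7, 1.2]
width: 0.0087
grasp_force: 40.6
t: 5.85
ee_pos: [0.6245, 0.0327, 0.1941]
tool_rot: [[0.981, 0.195, 0.01], [0.195, -0.981, 0.002], [0.01, 0.0, -1.0]]
wrist_force: [8.9, 3.0, 4.8]
width: 0.0087
grasp_force: 41.3
```

```bash
python3 -m inch '[-0.2,0,0.0,0, -0.2,0,0.0,0, -0.2,0,0.05,0, 0,0,0,0]' 0.4 22; python3 -m inch '[-0.2,0,0.05,0, -0.2,0,0.05,0, -0.2,0,0.05,0, 0,0,0,0]'; python3 - <<'E'
from h import *
s=r.grab_frame("scene");cv2.imwrite("pics/s6.png",np.hstack([cv2.imread("pics/s5.png")[:,:400],tile(s,290,185,44,60,9)]))
E
```

```text
t: 6.18
ee_pos: [0.6187, 0.0315, 0.1935]
tool_rot: [[0.981, 0.195, 0.01], [0.195, -0.981, 0.002], [0.01, 0.0, -1.0]]
wrist_force: [7.8, 2.4, 3.9]
width: 0.0086
grasp_force: 41.7
t: 6.52
ee_pos: [0.6125, 0.0303, 0.192]
tool_rot: [[0.981, 0.195, 0.009], [0.195, -0.981, 0.001], [0.009, 0.0, -1.0]]
wrist_force: [7.1, 2.5, 5.5]
width: 0.0088
grasp_force: 42.0
```

View pics/s6.png

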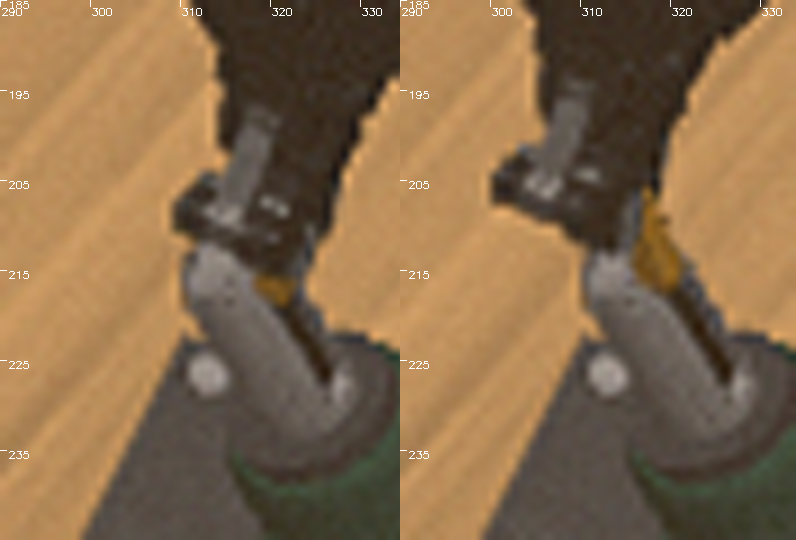

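```bash
python3 -m inch '[0.1,0,0.17,0, 0.1,0,0.17,0, 0.1,0,0.17,0, 0,0,0,0]' ; python3 -m inch '[0.1,0,0.17,0, 0.1,0,0.17,0, 0.1,0,0.17,0, 0,0,0,0]'; python3 - <<'E'
from h import *
s=r.grab_frame("scene");cv2.imwrite("pics/s7.png",tile(s,290,185,60,60,9))
E
```

```text
t: 6.9
ee_pos: [0.6158, 0.0308, 0.1886]
tool_rot: [[0.981, 0.195, 0.011], [0.195, -0.981, 0.001], [0.011, 0.001, -1.0]]
wrist_force: [3.9, 3.1, 13.3]
width: 0.0085
grasp_force: 43.0
t: 7.23
ee_pos: [0.6192, 0.0318, 0.1829]
tool_rot: [[0.981, 0.195, 0.011], [0.195, -0.981, 0.002], [0.011, 0.0, -1.0]]
wrist_force: [6.9, 2.8, 9.9]
width: 0.0087
grasp_force: 42.6
```

```bash
python3 -m inch '[0.1,0,0.17,0, 0,0,0,0]' ; python3 -m inch '[0,0,0,0, 0,0,0,0, 0,0,0,0, 0,0,0,0]' 2.0; python3 -m inch '[-0.3,0,-1.5,0, -1,0,-3,0, -3,0,-3,0, -4,0,0,0, -4,0,0,0,-4,0,0,0, -4,0,0,0, 0,0,0,0]'; python3 - <<'E'
from h import *
s=r.grab_frame("scene");t=r.grab_frame("top")
cv2.imwrite("pics/s8.png",np.hstack([tile(s,300,200,44,60,9),tile(t,255,140,44,60,9)]))
E
```

```text
t: 7.45
ee_pos: [0.6201, 0.032, 0.1813]
tool_rot: [[0.981, 0.195, 0.011], [0.195, -0.981, 0.002], [0.011, 0.0, -1.0]]
wrist_force: [6.4, 3.5, 10.3]
width: 0.0084
grasp_force: 42.6
t: 7.78
ee_pos: [0.6144, 0.0309, 0.1766]
tool_rot: [[0.981, 0.194, -0.003], [0.194, -0.981, -0.0], [-0.003, -0.0, -1.0]]
wrist_force: [0.6, -0.1, 0.2]
width: 0.0202
grasp_force: 0.0
t: 8.45
ee_pos: [0.4079, -0.008, 0.2501]
tool_rot: [[0.981, 0.193, -0.009], [0.193, -0.981, 0.001], [-0.009, -0.003, -1.0]]
wrist_force: [0.5, 1.0, -0.6]
width: 0.0198
grasp_force: 0.0
```

View pics/s8.png

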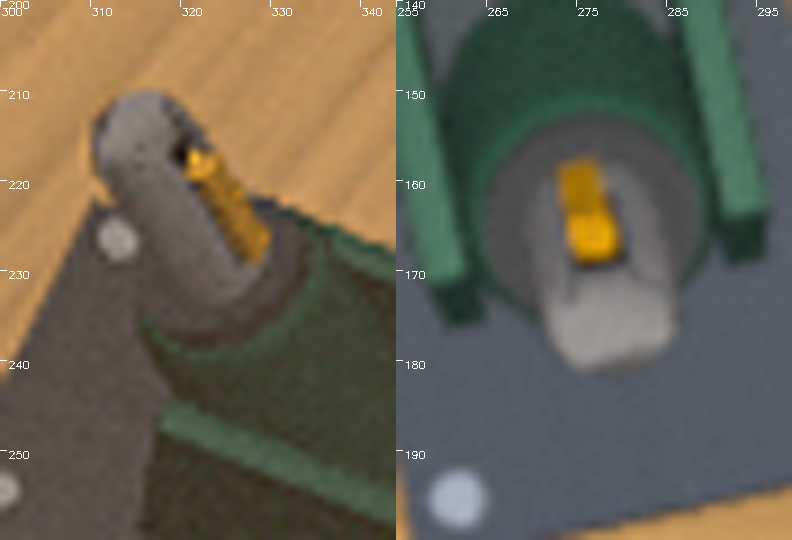

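```bash
cat > w.py <<'E'
from h import *
th=np.linspace(0,2*np.pi,180,endpoint=False)
def sil(n,x,y):
    P=np.vstack([np.c_[x+.06*np.cos(th),y+.06*np.sin(th),0*th+z] for z in(0,.014)])
    return cv2.convexHull(proj(n,P).astype(np.float32))
def wheel(n,im,roi,b=(0,0)):
    x0,y0,w,h=roi;a=cv2.resize(im[y0:y0+h,x0:x0+w].astype(np.float32),None,fx=4,fy=4,interpolation=cv2.INTER_CUBIC)
    k=((a[...,1]<107)).astype(np.uint8)
    cn=max(cv2.findContours(k,cv2.RETR_EXTERNAL,cv2.CHAIN_APPROX_NONE)[0],key=cv2.contourArea)
    e=cv2.fitEllipse(cv2.convexHull(cn));c=(np.array(e[0])+.5)/4-.5+[x0,y0]-b
    s=least_squares(lambda p:np.array(cv2.fitEllipse(sil(n,*p))[0])-c,[.493,.292],diff_step=1e-3).x
    em=cv2.fitEllipse(sil(n,*s));print(n,"centre",s,"size",np.array(e[1])/4,em[1])
    st=(a.min(-1)>150)&(cv2.erode(cv2.dilate(k,np.ones((25,25))),np.ones((25,25)))>0)
    nn,lab,sts,cc=cv2.connectedComponentsWithStats(st.astype(np.uint8))
    for i in range(1,nn):
        q=np.argwhere(lab==i)[:,::-1]
        if len(q)<30:continue
        c2=(q.mean(0)+.5)/4-.5+[x0,y0]-b;S=ray(n,c2,.014)[:2];d=cv2.fitLine(q.astype(np.float32),cv2.DIST_L2,0,.01,.01).ravel()[:2]
        D=(ray(n,c2+4*d,.014)-ray(n,c2-4*d,.014))[:2];v=S-s
        print("  blob",len(q),c2,S,"r",np.hypot(*v),"ang",np.arctan2(v[1],v[0]),"own",np.arctan2(D[1],D[0]))
    return s
E
python3 - <<'E'
from w import *
wheel("top",cv2.imread("pics/top0.png"),(140,205,70,70))
wheel("scene",cv2.imread("pics/scene0.png"),(300,143,50,65),(.9,.8))
print(ray("top",(276.9,166.4),.1618)); go(.4925,.291,.25,1.74)
E
```

```text
top centre [0.493  0.2906] size [50.2315 51.7162] (50.64523696899414, 52.007938385009766)
  blob 1569 [163.0877 238.9258] [0.4933 0.3115] r 0.02081506934397474 ang 1.5541497110875848 own -0.062113084061679126
  blob 345 [189.8975 235.9098] [0.4996 0.2477] r 0.04344825489567689 ang -1.417727553827042 own -1.4127273487602408
scene centre [0.4894 0.2952] size [32.3797 38.2788] (32.01032257080078, 37.9430046081543)
  blob 30 [323.7167 152.6083] [0.4651 0.3328] r 0.04474667624614632 ang 2.1449925993206844 own 0.6165394469268937
  blob 110 [317.6023 173.0727] [0.4959 0.251 ] r 0.04469334671454396 ang -1.423588410406798 own 1.689466566432597
[0.6365 0.0348 0.1618]
tool cm [ 13.3506 -27.8953   0.1811] yaw now 0.19462596820474784 turn -1.5453740317952525 q [-0.1985  0.0601 -0.4735  1.0376 -0.0001  2.7485] ee [ 0.4155 -0.0085  0.2518]
```

```bash
python3 -m inch '[1.67,-3.48,0,0, 1.67,-3.48,0,0, 1.67,-3.48,0,0, 1.67,-3.48,0,0, 1.67,-3.48,0,0, 1.67,-3.48,0,0, 1.67,-3.48,0,0, 1.67,-3.48,0,0, 0,0,1,-0.12, 0,0,1,-0.12, 0,0,1,-0.12, 0,0,1,-0.12, 0,0,1,-0.12, 0,0,1,-0.12, 0,0,1,-0.12, 0,0,1,-0.12]' 8.5; python3 -m inch '[0,0,1,-0.12, 0,0,1,-0.12, 0,0,1,-0.12,0,0,1,-0.12,0,0,1,-0.1,0,0,0,0,0,0,0,0]'; python3 - <<'E'
from h import *
go(.4925,.2915,.09,1.724)
t=r.grab_frame("top");s=r.grab_frame("scene");cv2.imwrite("pics/s9.png",np.hstack([tile(t,130,200,80,75,5)[:,:],tile(s,290,120,75,75,5)]))
E
```

```text
t: 9.88
ee_pos: [0.5043, 0.2403, 0.1727]
tool_rot: [[0.318, 0.948, -0.013], [0.947, -0.317, 0.044], [0.038, -0.027, -0.999]]
wrist_force: [0.3, -0.4, 0.4]
width: 0.0849
grasp_force: 0.0
t: 10.47
ee_pos: [0.5028, 0.2421, 0.123]
tool_rot: [[-0.245, 0.969, -0.015], [0.968, 0.245, 0.044], [0.046, -0.003, -0.999]]
wrist_force: [0.3, -0.1, 0.0]
width: 0.0851
grasp_force: 0.0
tool cm [4.8846 0.2248 3.5286] yaw now 1.8184667733281539 turn 0.09446677332815412 q [ 0.2912  0.4335 -0.3302  0.8085  0.046   1.6142] ee [0.5028 0.2421 0.123 ]
```

```bash
python3 -m inch '[0,0,0,0, 1,0,0,0, 1,0,0,0, 1,0,0,0, 1,0,0,0, 0,0,0,0.05,0,0,0,0.045,0,0,0,0]'; python3 - <<'E'
from h import *
go(.4925,.2915,.09,1.724); print(r.state()["tool_rot"])
E
```

```text
t: 11.23
ee_pos: [0.4921, 0.2817, 0.126]
tool_rot: [[-0.155, 0.988, -0.013], [0.987, 0.155, 0.044], [0.046, -0.006, -0.999]]
wrist_force: [-0.8, 0.4, -0.3]
width: 0.0852
grasp_force: 0.0
tool cm [0.7998 0.213  3.6353] yaw now 1.7263309851132138 turn 0.002330985113213835 q [ 0.3648  0.4418 -0.3079  0.8176  0.046   1.78  ] ee [0.4921 0.2817 0.126 ]
[[-0.1547  0.9879 -0.0131]
 [ 0.9869  0.1552  0.0443]
 [ 0.0458 -0.0061 -0.9989]]
```

```bash
python3 -m inch '[-4.1,0,0,0,-4.1,0,0,0,-4.1,0,0,0,0,0,0,0]'; python3 - <<'E'
from h import *
go(.4925,.2915,.09,1.724); print(r.state()["tool_rot"])
E
```

```text
t: 11.57
ee_pos: [0.5124, 0.1537, 0.12]
tool_rot: [[-0.148, 0.989, -0.013], [0.988, 0.149, 0.041], [0.042, -0.007, -0.999]]
wrist_force: [0.3, 1.1, 0.1]
width: 0.0847
grasp_force: 0.0
tool cm [13.7833  0.0995  3.5848] yaw now 1.7199455005393762 turn -0.004054499460623973 q [ 0.1291  0.4032 -0.3885  0.7864  0.0423  1.5505] ee [0.5124 0.1537 0.12  ]
[[-0.1485  0.9888 -0.0127]
 [ 0.988   0.1489  0.041 ]
 [ 0.0425 -0.0065 -0.9991]]
```

```bash
python3 -m inch '[0,0,-0.2,-0.12,0,0,-0.2,-0.12,0,0,-0.2,-0.12,0,0,-0.2,-0.12,0,0,-0.2,-0.12,0,0,0,-0.12,0,0,0,-0.12,0,0,0,-0.12,0,0,0,-0.12,0,0,0,-0.12,0,0,0,-0.12,0,0,0,-0.12,0,0,0,-0.12,0,0,0,-0.12,0,0,0,-0.12,0,0,0,-0.12,0,0,0,-0.12,0,0,0,-0.12,0,0,0,-0.12,0,0,0,-0.12]' >/dev/null;  python3 -m inch '[0,0,0,-0.12,0,0,0,-0.12,0,0,0,-0.12,0,0,0,-0.12,0,0,0,-0.12,0,0,0,-0.12,0,0,0,-0.12,0,0,0,-0.12,0,0,0,-0.12,0,0,0,-0.12,0,0,0,-0.12,0,0,0,-0.12,0,0,0,-0.12,0,0,0,-0.12,0,0,0,-0.12,0,0,0,-0.12,0,0,0,-0.12,0,0,0,-0.12,0,0,0,0]'; python3 - <<'E'
from h import *
go(.4925,.2915,.09,1.724)
E
python3 -m inch '[0,0,0,-0.1,0,0,0,-0.1,0,0,0,0]'; python3 - <<'E'
from h import *
go(.4925,.2915,.09,1.724)
E
```

```text
t: 14.82
ee_pos: [0.5116, 0.1592, 0.1303]
tool_rot: [[1.0, 0.005, -0.013], [0.006, -0.999, 0.044], [-0.013, -0.044, -0.999]]
wrist_force: [0.1, -0.2, 0.0]
width: 0.0852
grasp_force: 0.0
tool cm [ -1.7739 -13.0456   4.6338] yaw now 0.006043905066321052 turn -1.7179560949336787 q [ 0.1378  0.3923 -0.375   0.8104  0.0456 -3.0097] ee [0.5116 0.1592 0.1303]
t: 15.07
ee_pos: [0.5081, 0.1779, 0.1303]
tool_rot: [[0.984, 0.176, -0.01], [0.176, -0.984, 0.032], [-0.004, -0.033, -0.999]]
wrist_force: [-0.1, 0.5, -0.4]
width: 0.0849
grasp_force: 0.0
tool cm [  0.4825 -11.3142   4.4032] yaw now 0.17715054285499868 turn -1.5468494571450009 q [ 0.181   0.3954 -0.3697  0.8097  0.0329 -3.1378] ee [0.5081 0.1779 0.1303]
```

```bash
python3 -m inch '[0,0,0,-0.05,0,0,0,-0.05,0,0,0,-0.05,0,0,0,-0.05,0,0,0,0]'; python3 - <<'E'
from h import *
go(.4925,.2915,.09,1.724)
E
```

```text
t: 15.48
ee_pos: [0.4947, 0.2284, 0.1302]
tool_rot: [[0.956, 0.294, 0.001], [0.294, -0.956, -0.009], [-0.001, 0.009, -1.0]]
wrist_force: [0.1, 0.3, -0.2]
width: 0.0849
grasp_force: 0.0
tool cm [ 1.6511 -6.1318  3.9631] yaw now 0.2984397165247026 turn -1.4255602834752974 q [ 0.3022  0.4074 -0.3503  0.8145 -0.0091 -3.1378] ee [0.4947 0.2284 0.1302]
```

```bash
python3 -m inch '[0,0,0,0.12,0,0,0,0.12,0,0,0,0.12,0,0,0,0.12,0,0,0,0.12,0,0,0,0.12,0,0,0,0.12,0,0,0,0.12,0,0,0,0.12,0,0,0,0.12,0,0,0,0.12,0,0,0,0.12,0,0,0,0.12,0,0,0,0.12,0,0,0,0.12,0,0,0,0.12,0,0,0,0.12,0,0,0,0.12,0,0,0,0.12,0,0,0,0.12]' >/dev/null;  python3 -m inch '[0,0,0,0.12,0,0,0,0.12,0,0,0,0.12,0,0,0,0.12,0,0,0,0.12,0,0,0,0.12,0,0,0,0.12,0,0,0,0.12,0,0,0,0.12,0,0,0,0.12,0,0,0,0.12,0,0,0,0.12,0,0,0,0.12,0,0,0,0.12,0,0,0,0.12,0,0,0,0.12,0,0,0,0.12,0,0,0,0.12,0,0,0,0.12,0,0,0,0.12]' >/dev/null; python3 -m inch '[3,0,0,0,3,0,0,0,0,0,0,0.058,0,0,0,0,0,0,0,0]'; python3 - <<'E'
from h import *
go(.4925,.2915,.018,1.724)
t=r.grab_frame("top");s=r.grab_frame("scene");cv2.imwrite("pics/s10.png",np.hstack([tile(t,130,200,80,75,5),tile(s,290,120,75,75,5)]))
E
```

```text
t: 19.23
ee_pos: [0.483, 0.2846, 0.1295]
tool_rot: [[-0.151, 0.989, 0.001], [0.988, 0.151, -0.01], [-0.01, -0.0, -1.0]]
wrist_force: [1.0, 0.1, 0.3]
width: 0.0849
grasp_force: 0.0
tool cm [ 0.6584  1.0463 11.1396] yaw now 1.7223485389059097 turn -0.0016514610940903118 q [ 0.4063  0.4354 -0.3071  0.8311 -0.0101  1.8255] ee [0.483  0.2846 0.1295]
```

View pics/s10.png

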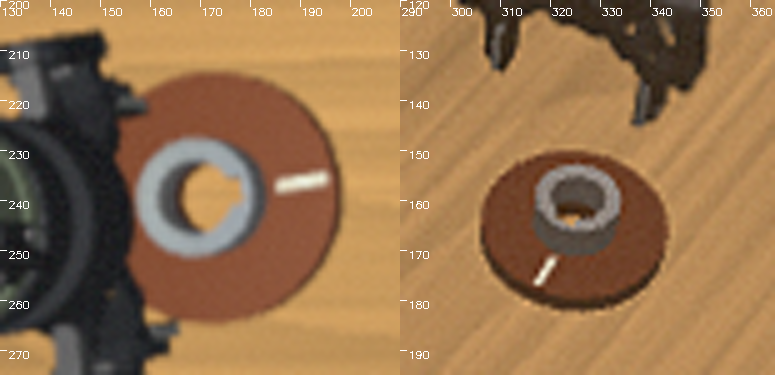

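```bash
python3 -m inch '[0.65,1.05,0,0,0,0,2.5,0,0,0,2.5,0,0,0,2.5,0,0,0,2,0,0,0,1,0,0,0,0.5,0,0,0,0,0,0,0,0,0]'; python3 - <<'E'
from h import *
go(.4925,.2915,.018,1.724)
E
python3 -m inch '[0,0,0,0,0,0,0,0,0,0,0,0,0,0,0,0,0,0,0,0,0,0,0,0,0,0,0,0,0,0,0,0]' 4.8 90;python3 -m inch '[0,0,-0.5,0,0,0,-1,0,0,0,-3,0,0,0,-4,0,0,0,-4,0,0,0,-4,0,0,0,-4,0,0,0,-2,0,0,0,0,0,0,0,0,0]'; python3 - <<'E'
from h import *
go(.62,.033,.25,.196+np.pi)
E
```

```text
t: 20.08
ee_pos: [0.4933, 0.2918, 0.0203]
tool_rot: [[-0.151, 0.989, 0.002], [0.989, 0.151, -0.009], [-0.01, 0.001, -1.0]]
wrist_force: [0.6, 0.5, -0.4]
width: 0.0849
grasp_force: 0.0
tool cm [-0.0184 -0.0856  0.2272] yaw now 1.7220303245517403 turn -0.0019696754482598777 q [ 0.4106  0.5899 -0.377   0.6054 -0.0097  1.8302] ee [0.4933 0.2918 0.0203]
t: 20.75
ee_pos: [0.4933, 0.2923, 0.0213]
tool_rot: [[-0.151, 0.988, 0.004], [0.988, 0.151, -0.009], [-0.009, 0.002, -1.0]]
wrist_force: [-1.2, -1.5, 8.3]
width: 0.0511
grasp_force: 93.7
t: 21.58
ee_pos: [0.4926, 0.2943, 0.2458]
tool_rot: [[-0.151, 0.988, 0.004], [0.988, 0.151, -0.009], [-0.009, 0.003, -1.0]]
wrist_force: [-0.0, -0.3, -3.9]
width: 0.0512
grasp_force: 95.3
tool cm [-27.7618   8.6422  -0.1445] yaw now 1.7226810443957998 turn -1.6149116091939932 q [ 0.4151  0.3624 -0.1024  1.106  -0.0096  1.834 ] ee [0.4926 0.2943 0.2458]
```

```bash
python3 -m inch '[0,0,0,-0.06,0,0,0,-0.12,0,0,0,-0.12,0,0,0,-0.12,0,0,0,-0.12,0,0,0,-0.12,0,0,0,-0.12,0,0,0,-0.12,0,0,0,-0.12,0,0,0,-0.12,0,0,0,-0.12,0,0,0,-0.12,0,0,0,-0.12,0,0,0,-0.115,0,0,0,0,0,0,0,0]'; python3 - <<'E'
from h import *
go(.5818,.0241,.24,.196+np.pi)
E
```

```text
t: 22.92
ee_pos: [0.491, 0.2935, 0.2423]
tool_rot: [[-0.981, -0.192, -0.002], [-0.192, 0.981, -0.011], [0.004, -0.011, -1.0]]
wrist_force: [-0.1, 0.3, -3.8]
width: 0.0513
grasp_force: 95.2
tool cm [ -3.7482 -28.1778   0.5197] yaw now -2.9485836336986098 turn -0.0029909801088159327 q [ 0.4149  0.3662 -0.1057  1.1055 -0.0096  0.2219] ee [0.491  0.2935 0.2423]
```

```bash
python3 -m inch '[-0.2,-1.4,0,0,-0.37,-2.8,0,0,-0.37,-2.8,0,0,-0.37,-2.8,0,0,-0.37,-2.8,0,0,-0.37,-2.8,0,0,-0.37,-2.8,0,0,-0.37,-2.8,0,0,-0.37,-2.8,0,0,-0.37,-2.8,0,0,-0.2,-1.6,0,0,0,0,0,-0.003,0,0,0,0]'; python3 - <<'E'
from h import *
go(.5818,.0241,.2,.196+np.pi)
E
```

```text
t: 24.0
ee_pos: [0.5833, 0.0234, 0.2465]
tool_rot: [[-0.981, -0.194, 0.0], [-0.194, 0.981, -0.01], [0.002, -0.009, -1.0]]
wrist_force: [-0.7, 0.9, -3.6]
width: 0.0513
grasp_force: 95.3
tool cm [0.1291 0.1434 4.6465] yaw now -2.9464203887498552 turn -0.0008277351600618488 q [-0.0814  0.3802 -0.0741  1.1156 -0.0095 -0.2766] ee [0.5833 0.0234 0.2465]
```

```bash
python3 -m inch '[0.1,0.1,1.5,0,0,0,1.5,0,0,0,1.2,0,0,0,0.4,0,0,0,0,0]';python3 -m inch '[0,0,0.2,0,0,0,0.3,0,0,0,0.3,0,0,0,0,0]'; python3 -m inch '[0,0,0.3,0,0,0,0.3,0,0,0,0,0]'
```

```text
t: 24.42
ee_pos: [0.5812, 0.026, 0.1999]
tool_rot: [[-0.98, -0.198, -0.002], [-0.198, 0.98, -0.009], [0.003, -0.009, -1.0]]
wrist_force: [0.4, 0.3, -3.2]
width: 0.0509
grasp_force: 95.2
t: 24.75
ee_pos: [0.5828, 0.0251, 0.1944]
tool_rot: [[-0.98, -0.198, 0.003], [-0.198, 0.98, -0.01], [-0.001, -0.01, -1.0]]
wrist_force: [-3.4, -0.5, 5.0]
width: 0.051
grasp_force: 96.2
t: 25.0
ee_pos: [0.5809, 0.0245, 0.19]
tool_rot: [[-0.98, -0.198, 0.0], [-0.198, 0.98, -0.011], [0.002, -0.011, -1.0]]
wrist_force: [-12.6, -1.2, 17.9]
width: 0.0512
grasp_force: 98.1
```

```bash
python3 -m inch '[0,0,0,0,0,0,0,0,0,0,0,0]' 4.7 45; python3 -m inch '[0,0,0.3,0,0,0,0.3,0,0,0,0,0]';  python3 -m inch '[0,0,0.3,0,0,0,0.3,0,0,0,0,0]'; python3 - <<'E'
from h import *
t=r.grab_frame("scene");cv2.imwrite("pics/s11.png",tile(t,280,150,80,75,8))
E
```

```text
t: 25.25
ee_pos: [0.581, 0.0246, 0.1903]
tool_rot: [[-0.98, -0.198, 0.001], [-0.198, 0.98, -0.011], [0.001, -0.011, -1.0]]
wrist_force: [-13.2, -1.5, 17.3]
width: 0.0508
grasp_force: 98.0
t: 25.5
ee_pos: [0.5786, 0.0237, 0.1839]
tool_rot: [[-0.98, -0.197, -0.004], [-0.197, 0.98, -0.013], [0.006, -0.012, -1.0]]
wrist_force: [-19.0, -3.3, 22.7]
width: 0.0509
grasp_force: 100.6
t: 25.75
ee_pos: [0.5771, 0.0232, 0.1771]
tool_rot: [[-0.98, -0.197, -0.007], [-0.197, 0.98, -0.014], [0.01, -0.012, -1.0]]
wrist_force: [-22.4, -5.2, 20.3]
width: 0.0513
grasp_force: 102.7
```

View pics/s11.png

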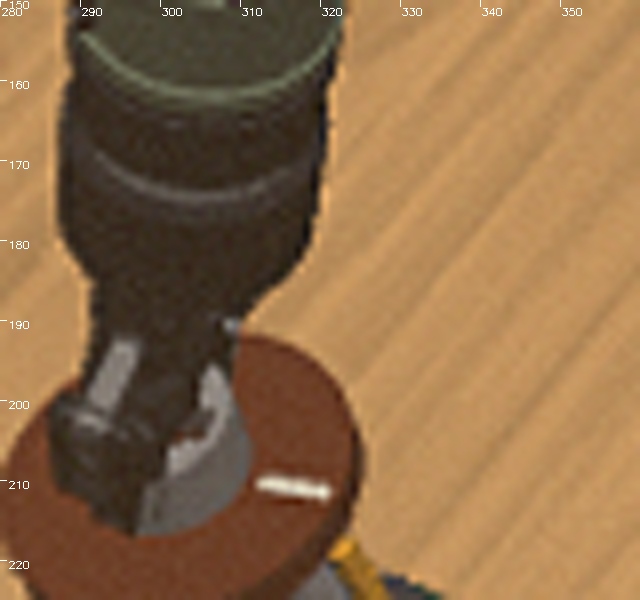

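```bash
python3 - <<'E'
from h import *
P=np.array([.5768,.0232,.1775])+[0,0,.0107]
a=.197
Z=np.array([[np.cos(a),-np.sin(a),0],[np.sin(a),np.cos(a),0],[0,0,1]])
th=np.linspace(0,2*np.pi,90)
for T in(15,20,25,30,35):
    t=np.radians(T);A=Z@np.array([[np.cos(t),0,-np.sin(t)],[0,1,0],[np.sin(t),0,np.cos(t)]])
    f=lambda l:proj("scene",(np.array(l)-[0,0,.032])@A.T+P)+[.9,.8]
    d=f(np.c_[.06*np.cos(th),.06*np.sin(th),0*th+.014])
    print(T,f([[.031,0,.014],[.056,0,.014]]).ravel(),"right",d[d[:,0].argmax()],"top",d[d[:,1].argmin()])
E
```

```text
15 [312.3421 212.0197 321.3138 214.164 ] right [324.5586 206.6271] top [305.0114 191.5304]
20 [312.6693 211.4803 321.4952 213.0918] right [324.7587 205.5656] top [307.1659 191.9129]
25 [312.9018 210.8894 321.5122 211.9491] right [324.7998 204.4359] top [309.2458 192.1729]
30 [313.0372 210.2511 321.3629 210.7443] right [324.6797 203.2465] top [311.2101 192.3011]
35 [313.0738 209.57   321.0465 209.4864] right [324.3975 202.0062] top [313.0189 192.2922]
```

```bash
python3 -m inch '[0,0,0.2,0,0,0,0.25,0,0,0,0,0,0,0,0,0]'; python3 -m inch '[0,0,-0.8,0,0,0,-1.0,0,0,0,-1,0,0,0,0,0,0,0,0,0]'; python3 - <<'E'
from h import *
u,z=.5902,.194
v=-.0897;c,s=np.cos(.196),np.sin(.196)
go(u*c-v*s,u*s+v*c,z,.196+np.pi);print(r.state()["wrist_force"])
f=r.grab_frame("scene");cv2.imwrite("pics/s12.png",f[:,:,::-1])
for T in(1,):
    x0,y0=305,195;a=cv2.resize(f[y0:y0+25,x0:x0+25].astype(np.float32),None,fx=4,fy=4,interpolation=cv2.INTER_CUBIC)
    m=(a.min(-1)>150).astype(np.uint8);n,l,st,cc=cv2.connectedComponentsWithStats(m)
    for i in range(1,n):
        q=np.argwhere(l==i)[:,::-1].astype(np.float32)
        if len(q)>40:print(len(q),(q.mean(0)+.5)/4-.5+[x0,y0],cv2.fitLine(q,cv2.DIST_L2,0,.01,.01).ravel()[:2],np.ptp(q,axis=0)/4)
P=r.state()["ee_pos"]+[0,0,.0107];a=.197
Z=np.array([[np.cos(a),-np.sin(a),0],[np.sin(a),np.cos(a),0],[0,0,1]])
for T in(20,25,30,35):
    t=np.radians(T);A=Z@np.array([[np.cos(t),0,-np.sin(t)],[0,1,0],[np.sin(t),0,np.cos(t)]])
    g=proj("scene",(np.array([[.031,0,.014],[.056,0,.014]])-[0,0,.032])@A.T+P)+[.9,.8];d=g[1]-g[0];print(T,g.mean(0),d/np.hypot(*d))
E
```

```text
t: 26.13
ee_pos: [0.5765, 0.0231, 0.1723]
tool_rot: [[-0.98, -0.197, -0.009], [-0.196, 0.98, -0.014], [0.011, -0.012, -1.0]]
wrist_force: [-23.3, -5.2, 19.0]
width: 0.0512
grasp_force: 104.1
t: 26.55
ee_pos: [0.5838, 0.0251, 0.1998]
tool_rot: [[-0.98, -0.198, 0.004], [-0.198, 0.98, -0.01], [-0.002, -0.011, -1.0]]
wrist_force: [-0.1, -0.3, -3.5]
width: 0.0512
grasp_force: 101.5
tool cm [-1.2698 -0.0597  0.5803] yaw now -2.9425104083567786 turn 0.003082245233013481 q [-0.0783  0.4079 -0.1546  1.0033 -0.0096 -0.2774] ee [0.5838 0.0251 0.1998]
[-0.0694 -0.3365 -3.5103]
145 [319.5819 205.7526] [0.9936 0.1126] [7.5  1.75]
20 [320.2638 208.4618] [0.9847 0.1744]
25 [320.401  207.5671] [0.9932 0.1162]
30 [320.4039 206.6168] [0.9986 0.0525]
35 [320.2712 205.6179] [ 0.9998 -0.0177]
```

```bash
python3 -m inch '[-0.6,-0.03,0,0,-0.67,-0.03,0,0.003,0,0,0.5,0,0,0,0,0,0,0,0,0]' ; python3 -m inch '[-0.2,0,0.35,0,-0.2,0,0.35,0,0,0,0,0]'; python3 -m inch '[-0.2,0,0.35,0,-0.2,0,0.35,0,0,0,0,0]';  python3 - <<'E'
from h import *
P=r.state()["ee_pos"];c,s=np.cos(.196),np.sin(.196);print("u",P[0]*c+P[1]*s,"v",-P[0]*s+P[1]*c,P[2])
f=r.grab_frame("scene");cv2.imwrite("pics/s13.png",tile(f,280,150,80,75,8))
E
```

```text
t: 27.02
ee_pos: [0.5946, 0.027, 0.1927]
tool_rot: [[-0.981, -0.195, -0.0], [-0.195, 0.981, -0.01], [0.002, -0.009, -1.0]]
wrist_force: [0.7, -0.5, -4.1]
width: 0.0511
grasp_force: 101.4
t: 27.27
ee_pos: [0.599, 0.0277, 0.1859]
tool_rot: [[-0.981, -0.195, 0.001], [-0.195, 0.981, -0.01], [0.001, -0.01, -1.0]]
wrist_force: [-0.2, -0.6, -2.3]
width: 0.0507
grasp_force: 101.4
t: 27.52
ee_pos: [0.605, 0.0295, 0.1803]
tool_rot: [[-0.981, -0.195, 0.005], [-0.195, 0.981, -0.007], [-0.004, -0.008, -1.0]]
wrist_force: [3.8, 4.6, -0.9]
width: 0.0513
grasp_force: 101.8
u 0.5991588719445634 v -0.08890436528733085 0.18032070978673867
```

```bash
python3 -m inch '[-0.1,0.12,0,0,0,0,0,0]'; python3 -m inch '[-0.1,0,0.17,0,-0.1,0,0.17,0,0,0,0,0]';python3 -m inch '[-0.1,0,0.17,0,-0.1,0,0.17,0,0,0,0,0]'
```

```text
t: 27.73
ee_pos: [0.605, 0.0298, 0.1803]
tool_rot: [[-0.981, -0.195, 0.004], [-0.195, 0.981, -0.01], [-0.002, -0.011, -1.0]]
wrist_force: [2.8, 2.2, -0.2]
width: 0.0511
grasp_force: 101.8
t: 27.98
ee_pos: [0.6073, 0.0303, 0.1779]
tool_rot: [[-0.981, -0.195, 0.005], [-0.195, 0.981, -0.009], [-0.003, -0.01, -1.0]]
wrist_force: [1.7, 2.1, 4.9]
width: 0.0511
grasp_force: 102.6
t: 28.23
ee_pos: [0.6103, 0.0309, 0.1749]
tool_rot: [[-0.981, -0.195, 0.008], [-0.195, 0.981, -0.009], [-0.006, -0.01, -1.0]]
wrist_force: [5.7, 3.6, 3.0]
width: 0.0512
grasp_force: 102.2
```

View pics/s13.png

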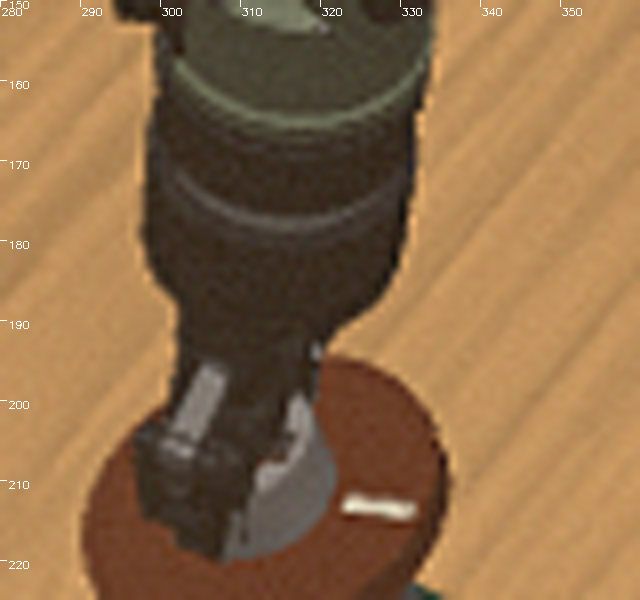

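```bash
python3 -m inch '[-0.2,0.08,0.17,0,-0.1,0,0.17,0,0,0,0,0]'; python3 -m inch '[-0.1,0,0.17,0,-0.1,0,0.17,0,0,0,0,0]';python3 -m inch '[-0.1,0,0.17,0,-0.1,0,0.17,0,0,0,0,0]'
```

```text
t: 28.48
ee_pos: [0.6128, 0.0315, 0.1708]
tool_rot: [[-0.981, -0.195, 0.006], [-0.195, 0.981, -0.01], [-0.004, -0.011, -1.0]]
wrist_force: [5.7, 2.3, 5.8]
width: 0.0512
grasp_force: 102.5
t: 28.73
ee_pos: [0.6147, 0.0319, 0.1673]
tool_rot: [[-0.981, -0.194, 0.006], [-0.195, 0.981, -0.01], [-0.004, -0.011, -1.0]]
wrist_force: [4.5, 0.2, 5.6]
width: 0.0513
grasp_force: 102.5
t: 28.98
ee_pos: [0.6167, 0.0323, 0.1639]
tool_rot: [[-0.981, -0.194, 0.006], [-0.195, 0.981, -0.01], [-0.004, -0.011, -1.0]]
wrist_force: [4.4, 0.9, 4.1]
width: 0.051
grasp_force: 102.5
```

```bash
python3 -m inch '[-0.15,0,0.26,0,-0.15,0,0.26,0,-0.15,0,0.26,0,0,0,0,0]'; python3 -m inch '[-0.15,0,0.26,0,-0.15,0,0.26,0,-0.15,0,0.26,0,0,0,0,0]'
```

```text
t: 29.32
ee_pos: [0.6212, 0.0332, 0.1559]
tool_rot: [[-0.981, -0.195, 0.006], [-0.195, 0.981, -0.01], [-0.004, -0.011, -1.0]]
wrist_force: [4.9, 2.1, 4.4]
width: 0.051
grasp_force: 102.4
t: 29.65
ee_pos: [0.6256, 0.0342, 0.1481]
tool_rot: [[-0.981, -0.195, 0.006], [-0.195, 0.981, -0.01], [-0.004, -0.011, -1.0]]
wrist_force: [5.1, 2.1, 3.3]
width: 0.0509
grasp_force: 102.4
```

```bash
python3 -m inch '[-0.15,0,0.26,0,-0.15,0,0.26,0,-0.15,0,0.26,0,0,0,0,0]'; python3 -m inch '[-0.15,0,0.26,0,-0.1,0,0.17,0,0,0,0,0]'; python3 -m inch '[-0.1,0,0.17,0,-0.1,0,0.17,0,0,0,0,0]'
```

```text
t: 29.98
ee_pos: [0.63, 0.035, 0.1403]
tool_rot: [[-0.981, -0.195, 0.006], [-0.195, 0.981, -0.01], [-0.004, -0.011, -1.0]]
wrist_force: [5.2, 2.7, 4.7]
width: 0.0511
grasp_force: 102.4
t: 30.23
ee_pos: [0.6324, 0.0355, 0.1361]
tool_rot: [[-0.981, -0.195, 0.006], [-0.195, 0.981, -0.009], [-0.004, -0.01, -1.0]]
wrist_force: [5.2, 2.1, 6.1]
width: 0.051
grasp_force: 102.5
t: 30.48
ee_pos: [0.6343, 0.0359, 0.1325]
tool_rot: [[-0.981, -0.195, 0.006], [-0.195, 0.981, -0.009], [-0.004, -0.01, -1.0]]
wrist_force: [4.9, 2.6, 4.4]
width: 0.0511
grasp_force: 102.3
```

Keep going until the flange stops it.

```bash
python3 -m inch '[-0.1,0,0.17,0,-0.1,0,0.17,0,0,0,0,0]'; python3 -m inch '[-0.1,0,0.17,0,0,0,0,0]'
```

```text
t: 30.73
ee_pos: [0.6341, 0.0358, 0.1314]
tool_rot: [[-0.981, -0.195, 0.003], [-0.195, 0.981, -0.011], [-0.001, -0.011, -1.0]]
wrist_force: [-7.1, 0.2, 22.4]
width: 0.051
grasp_force: 104.6
t: 30.9
ee_pos: [0.6338, 0.0357, 0.1304]
tool_rot: [[-0.981, -0.195, 0.001], [-0.195, 0.981, -0.011], [0.001, -0.011, -1.0]]
wrist_force: [-12.3, -0.9, 27.6]
width: 0.051
grasp_force: 105.7
```

```bash
python3 -m inch '[0.15,0,-0.28,0,0.05,0,-0.1,0,0,0,0,0]'; python3 -m inch '[0,0,0,0,0,0,0,0,0,0,0,0,0,0,0,0,0,0,0,0]' 8.5;python3 -m inch '[0,0,-1,0,0,0,-2,0,0,0,-4,0,0,0,-4,0,2,0,-3,0,4,0,0,0,4,0,0,0,4,0,0,0,4,0,0,0,0,0,0,0]'; python3 - <<'E'
from ov import *
f=r.grab_frame("scene");t=r.grab_frame("top")
p=(.6475,.0374,.196);A,o,_=fr(*p)
def d(im,n,x0,y0,b):
    T=tile(im,x0,y0,66,75,6);th=np.linspace(0,2*np.pi,60)
    for R,z in((.06,.014),(.027,.04),(.013,.064)):
        q=proj(n,np.c_[R*np.cos(th),R*np.sin(th),0*th+z]@A.T+o)+b;cv2.polylines(T,[((q-[x0,y0]+.5)*6).astype(np.int32)],True,(0,255,0),1)
    return T
cv2.imwrite("pics/fin.png",np.hstack([d(f,"scene",290,185,[.9,.8]),d(t,"top",245,135,[0,0])]))
print(r.state()["wrist_force"],r.state()["t"])
E
```

```text
t: 31.15
ee_pos: [0.634, 0.0358, 0.1314]
tool_rot: [[-0.981, -0.195, 0.004], [-0.195, 0.981, -0.01], [-0.002, -0.01, -1.0]]
wrist_force: [0.2, 2.0, 10.1]
width: 0.0512
grasp_force: 103.3
t: 31.57
ee_pos: [0.6323, 0.0357, 0.1294]
tool_rot: [[-0.981, -0.195, -0.001], [-0.195, 0.981, -0.01], [0.003, -0.01, -1.0]]
wrist_force: [-0.4, -0.0, 0.7]
width: 0.0848
grasp_force: 0.0
t: 32.4
ee_pos: [0.4477, 0.0023, 0.2698]
tool_rot: [[-0.981, -0.194, -0.006], [-0.194, 0.981, -0.01], [0.008, -0.008, -1.0]]
wrist_force: [1.1, 0.9, -0.3]
width: 0.085
grasp_force: 0.0
[1.0568 0.0147 0.0574] 32.5
```

View pics/fin.png

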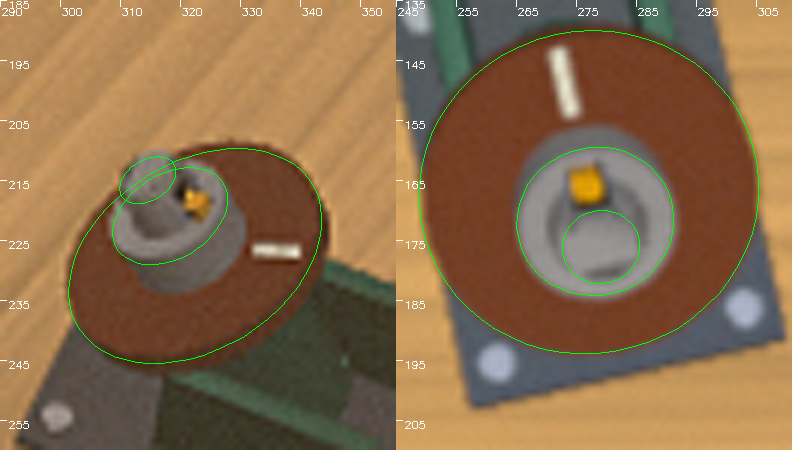

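The wheel outline matches the modelled home pose in both views. In the top view the brass key end shows in the keyway at about (275,165), and the white stroke at (272,149) lines up with the slot.

```bash
python3 -c "
from rig import r
print(r.sign_off())"
```

```text
the job is handed in; nothing more can be done
None
```

The brass key is seated in the slot and the wheel is home against the flange and released; I handed the job in at about 32.5 s. The last pictures agree with the modelled home pose, but hand-in returned no verdict. I kept clear of the other two rack pieces and the stones, though I took no final picture of them.

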